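# Set the stop collar against a board and lock it

### The job

The pine board lies loosely in the stop jig. Undo the yellow wing screw on the stop collar, slide the collar along its bar so that the red stop plate pushes the board fully home against the blue fence, and do the screw up tight again with the board held between stop and fence without play. Leave the other things on the bench alone.

Things in the scene. Friction and masses are not known exactly. Their poses are not given: they have to be found in the camera images.
- stop_jig: fixed jig, grey base 150 (x) x 390 (y) x 12 mm; origin centre of underside; y runs along it towards the fence. Board lane along y at x = +35 mm, floor 12 mm up, between strips 8 mm high; blue fence (40 mm high) closes it, face at y = +170 mm. A steel bar, 18 mm thick, runs along y at x = -40, z = 52 mm, between brackets 78 mm high at y = -181 and +181 mm
- fence_face (a point): centre of the fence face that the board must meet, at board mid-height; y axis points into the fence
- stop_collar (a joint): slide of the dark steel collar (50 mm diameter, 40 mm long) along the bar, m: 0 far from the fence, grows towards the fence, up to 0.19. With the screw loose it slides with about 1.5 N; with the screw tight it is locked
- stop_face (a point): centre of the black rubber face (52 x 22 mm) of the red stop plate, which is fixed to the collar and reaches across the lane; y axis points towards the fence. In the jig's axes it lies 20 mm to +y and 75 mm to +x of wing_centre and 77 mm below it; it moves with the collar
- clamp_screw (a joint): turn of the yellow wing screw on top of the collar, rad: 0 tight, wings along the bar; grows anticlockwise seen from above as it loosens, end stop at 1.4, wings nearly across the bar. Below about 0.6 it clamps the collar, above 0.75 it frees it. It turns with 0.2 N m, up to 0.4 near tight, and stays where left; the wing does not rise
- wing_centre (a point): centre of the yellow wing grip, a flat upright bar 60 mm long, 12 mm thick and 26 mm high, 111 mm above the worktop, above the collar's centre; its y axis runs along the 60 mm length, z up. The collar's top and screw boss end 27 mm below this point. It moves with collar and screw
- pine_board: loose pine board 66 (x) x 150 (y) x 22 mm, 0.15 kg, lying in the lane of the jig; origin at the centre of its underside, y along its length towards the fence
- board_near_end (a point): centre of the board's end that faces the stop plate
- board_far_end (a point): centre of the board's end that faces the fence
- spray_can: bystander: blue spray can with red cap, 66 mm diameter, 205 mm tall, origin at its base
- sanding_block: bystander: green sanding block 64 x 100 x 30 mm, origin at its underside
- filler_tin: bystander: yellow tin, 126 mm diameter, 49 mm high, origin at its base
Not all that is in view belongs to the job. What is shaped like the pine_board but pink is not meant.

How it is judged (in metres and radians):
On the way, in this order (a step that is already met when the one before it is completed fails the run):
1. the wing screw is loosened (turned past 0.8 rad) (value of joint clamp_screw above 0.8 rad), for 0.1 s.
2. with the screw loose, the stop plate has brought the board home: board within 3 mm of the fence, stop within 3 mm of the board (value of joint clamp_screw above 0.6 rad and y of board_far_end in the frame of fence_face above -0.003 m and y of stop_face in the frame of board_near_end above -0.003 m), for 0.1 s.
At the end, for the whole second after the job is handed in: The wing screw is tight again (below 0.2 rad), the board lies flat in the lane with its far end within 3 mm of the fence, and the stop face is within 3 mm of the board's near end; all at rest (value of joint clamp_screw below 0.2 rad and y of board_far_end in the frame of fence_face above -0.003 m and z of board_far_end in the frame of fence_face below 0.004 m and x of board_far_end in the frame of fence_face between -0.01 and 0.01 m and y of stop_face in the frame of board_near_end above -0.003 m and angle between pine_board's own z axis and vertical below 0.05 rad and linear speed of pine_board below 0.01 m/s); the robot touches nothing.
It fails at once if the spray can, sanding block or tin is shifted by more than 3 cm (distance of any of spray_can, sanding_block, filler_tin from where it was at the start of the episode above 0.03 m).
It fails at once if the board is lifted out of its lane (more than 15 mm) (z of board_far_end in the frame of fence_face above 0.015 m).
It also fails if it takes over 42 s, if anything falls off the work surface, if the arm or the gripper's body presses on something with over 40 N, if the wrist force passes 120 N, or if a joint passes its speed limit or range.

### The arm

A 6-joint arm with a two-finger parallel gripper is mounted at the origin on a cart in front of the work surface, level with it; the furniture and walls round the work are solid. World frame = base frame: x ahead of the robot, y to its left, z up, the work surface at z = 0. Lengths are in m, angles in degrees, forces in N, time in s.
With the tool pointing down it reaches from about 0.35 to 0.875 m from the base axis. Payload 4.2 kg.
Tool frame: the origin (TCP) lies on the front face of the gripper's body, between the roots of the fingers; the fingertips stand finger_overhang ahead of it and the grasp point (between the pads) lies 51 mm ahead of it (finger_overhang is the distance from the TCP to the fingertips, in m); z points along the fingers, y is the line along which they close (so a half turn about z gives the same grasp; the last joint's range is limited). The gripper opens to 87 mm and grips with 3 to 60 N. Pads are 19 mm wide; open, the fingers measure 117 mm over their backs; the gripper's body (75 mm by 190 mm) begins 51 mm behind the grasp point.
Start: joints at [85.692, 22.042, 0.453, 0, -68.411, -14.817], TCP at [0.205, 0.59, 0.292] pointing down, gripper open.
Joint ranges: [-179.83, 179.83], [-69.29, 118.12], [-61.27, 80.66], [-181.25, 117.63], [-171.15, -9.14], [-177.46, 177.46]. Speed limits (degrees/s): [159.86, 159.86, 180, 180, 180, 180].

### API

Orientations are given as a 3x3 rotation matrix whose columns are the frame's x, y, z axes.
In Python, from station import sense, capture, camera_model, finish_job, finger_overhang gives the robot as it stands. The module is installed in compiled form; this text tells all that it offers.
- The arm moves only by the tool jog_arm, never from a script. Its argument "rows" is a list that holds one entry, the list of rows, each a list of 4 numbers: the shift along the tool's x, y, z in m, then the turn about the tool's z in rad. A call has 1 to 20 rows; each row shifts and turns the commanded pose from where the row before left it, along the tool's axes as they then stand; what a row does not reach is not made up. A row lasts 1/8 s, in which the tool goes at most 62.5 mm and 10.7 degrees, less where a joint would pass 70% of its speed; a pose out of reach is approached as far as the arm can. A call is refused whole if a number of a shift passes 0.0625 or a number of a turn 0.188, either way. A call with a gripper value outside its range is refused whole. "claw" is the opening, from 0 (shut) to 1 (fully open), set as the call begins (left out, the last holds). The fingers move at their own pace and stop on an object; the grip force is fixed at half the most. Time passes only in rows, so rows that do not move let the fingers close. It gives the time, the measured TCP pose, the force, the opening and the grip force at its end, in the units of the state.
- sense(): the state, without advancing time (a new reading comes with each control period).
- capture(name): name is "side" or "top" or "wrist"; returns the picture (420x560x3 uint8, red, green, blue); there is no depth.
- camera_model(name): a dict with "fovy" (degrees; the focal length in pixels is half the picture's height over the tangent of half this angle, whatever the lens; pixels are square), "cx", "cy" (the principal point, pixels), "k1" (the pictures are not rectified: a ray, as slopes to the right and down, at radius r is drawn at 1 + k1 r^2 times it, then the intrinsics apply), "eye" and "rotation" of the camera in the world. Camera axes: x right, y down, z forward; pixel columns grow to the right and rows downward; lengths in m; the calibration is good to about 2 mm. A picture is of the moment at which its call begins: read the wrist's pose just before it. camera_model takes no time and is no camera call; for the wrist camera it gives the pose at the moment of the call.
- finish_job(): hands the job in; it is judged then, once.
The state is a dict: "time_s": time; "joints": joint angles; "joint_velocities": joint speeds; "effort": joint torques, N m; "tcp_pos": TCP position; "ee_rot": TCP orientation; "wrist_force": force on the tool from outside, world axes, zero at the start; "moment": the same for the moment, N m; "gripper_width": opening from 0.0 (shut) to 1.0 (fully open); "gripper_force": force on a finger pad.
Only numpy, scipy, OpenCV 4.12 (cv2) and the standard library are available. Lean on these libraries where they do the work, as an engineer would, in place of code of your own. Each camera call takes 0.05 s, during which the arm holds its last target. There are 200 camera calls.

## Working session

There is one attempt and no reset: what is moved stays moved. The work goes in short steps, Python scripts to look and compute and a tool call to move; the robot and the scene stay as the last step left them, time stands still between calls to the robot, and variables do not carry over. Pictures are saved under pics/ and viewed, at most 10 in all, crops included, and the job is handed in when it is done.

Besides the shell and the picture viewer there is one more tool, called after "Emit:" as a command line: name --argument value ..., lists and objects as JSON in quotes. jog_arm: Moves the arm, as the interface text tells. Its arguments: {"type":"object","properties":{"rows":{"type":"array"},"claw":{"type":"number"}},"required":["rows"]}

```bash
mkdir -p pics; cat > h.py <<'E'
import numpy as np, cv2
from station import *
def ray(m,u,v):
    f=210/np.tan(np.radians(m["fovy"]/2)); d=np.array([(u-m["cx"])/f,(v-m["cy"])/f]); s=d.copy()
    for _ in range(20): s=d/(1+m["k1"]*(s@s))
    return np.array(m["eye"]),np.array(m["rotation"])@np.array([s[0],s[1],1.])
def plane(m,u,v,z):
    o,d=ray(m,u,v); return o+d*(z-o[2])/d[2]
def tri(a,b):
    (o1,d1),(o2,d2)=a,b
    t=np.linalg.lstsq(np.c_[d1,-d2],o2-o1,rcond=None)[0]; p,q=o1+t[0]*d1,o2+t[1]*d2
    return (p+q)/2,np.linalg.norm(p-q)
def proj(m,p):
    f=210/np.tan(np.radians(m["fovy"]/2)); c=np.array(m["rotation"]).T@(np.array(p)-m["eye"]); s=c[:2]/c[2]; s=s*(1+m["k1"]*(s@s)); return s*f+[m["cx"],m["cy"]]
def blobs(im,lo,hi,amin=60):
    h=cv2.cvtColor(im,cv2.COLOR_RGB2HSV); k=cv2.inRange(h,lo,hi)
    n,l,s,c=cv2.connectedComponentsWithStats(k)
    out=[]
    for i in range(1,n):
        if s[i,4]>=amin:
            r=cv2.minAreaRect(np.argwhere(l==i)[:,::-1].astype(np.float32)); out.append((c[i].round(1),s[i,4],np.round(r[0],1),np.round(r[1],1),round(r[2],1)))
    return out
E
python3 - <<'E'
from h import *
s=sense(); print(s["time_s"],s["tcp_pos"],np.round(s["ee_rot"],3),finger_overhang)
P=[]
for n in("top","side","wrist"):
    m=camera_model(n); im=capture(n); cv2.imwrite(f"pics/a_{n}.png",im[:,:,::-1]); print(n,np.round(m["eye"],3),m["fovy"])
    print(blobs(im,(20,120,90),(34,255,255)))
    P.append(im)
cv2.imwrite("pics/a.png",cv2.resize(np.hstack(P[:2]),(800,300))[:,:,::-1])
E
```

```text
0.0 [0.20458058 0.59009668 0.29115569] [[ 0.945 -0.328 -0.001]
 [-0.328 -0.945 -0.002]
 [ 0.     0.002 -1.   ]] 0.0697
top [0.446 0.    1.392] 46.65079137997627
[(array([408.8, 161.7]), np.int32(67), array([409. , 162.5]), array([ 5., 16.]), 90.0), (array([283.8, 249. ]), np.int32(124), array([283.9, 249. ]), array([22.2,  6.3]), 6.3)]
side [ 0.3   -1.47   0.977] 42.27406765027183
[(array([302.7, 189. ]), np.int32(146), array([302.8, 189. ]), array([19.7,  8.5]), 12.1), (array([253.2, 214.5]), np.int32(68), array([253.5, 214.5]), array([15.,  5.]), 90.0), (array([369.8, 277.7]), np.int32(962), array([369.6, 278.4]), array([21.3, 52. ]), 3.3)]
wrist [0.275 0.567 0.385] 65.35323593147717
[(array([473.6, 289.7]), np.int32(66), array([473.6, 290.9]), array([28.2,  3.5]), 85.2)]
```

View pics/a_top.png

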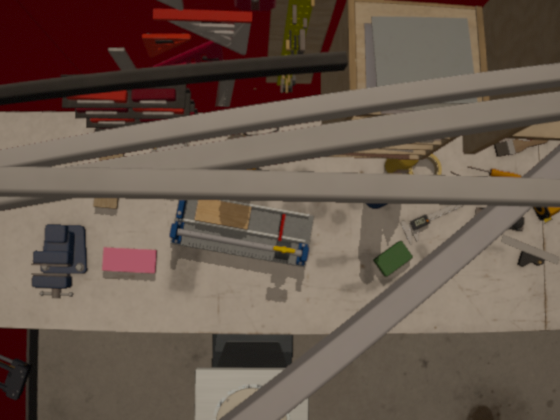

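View pics/a_side.png

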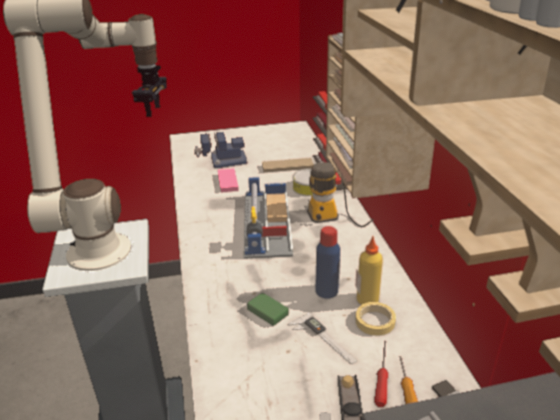

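```bash
python3 - <<'E'
from h import *
T,S=camera_model("top"),camera_model("side")
it=cv2.imread("pics/a_top.png")[:,:,::-1].copy(); is_=cv2.imread("pics/a_side.png")[:,:,::-1].copy()
p,e=tri(ray(T,283.8,249),ray(S,253.2,214.5)); print("wing",p.round(4),e)
for n,im,m in(("t",it,T),("s",is_,S)):
    print(n,"blue",blobs(im,(105,130,50),(125,255,255),30)); print("red",[b for b in blobs(im,(0,170,120),(6,255,255),30)][:12])
h=cv2.cvtColor(it,cv2.COLOR_RGB2HSV); 
k=cv2.inRange(h,(20,120,90),(34,255,255)); k[:,:260]=0;k[:,300:]=0
y,x=np.nonzero(k); pts=np.array([plane(T,a,b,.124)[:2] for a,b in zip(x,y)],np.float32)
print("wing top rect",cv2.minAreaRect(pts))
a=cv2.resize(it[190:275,155:325],None,fx=4.4,fy=4.4,interpolation=cv2.INTER_CUBIC)
b=cv2.resize(is_[165:265,230:310],None,fx=3.5,fy=3.5,interpolation=cv2.INTER_CUBIC)
cv2.imwrite("pics/b.png",a[:,:,::-1]); print(a.shape)
E
```

```text
wing [ 0.4859 -0.0779  0.1113] 0.00041962272168075235
t blue [(array([181. , 205.5]), np.int32(42), array([180.9, 205.6]), array([ 4.3, 10.2]), 11.3), (array([173.7, 230.5]), np.int32(75), array([173.2, 231.3]), array([ 4.9, 19.2]), 11.3), (array([302.7, 253.9]), np.int32(100), array([302.1, 254.1]), array([ 8.7, 19.2]), 9.5)]
red [(array([203.1,  14.6]), np.int32(814), array([202.5,  14.5]), array([97.2,  8.7]), 1.9), (array([166.3,  35.5]), np.int32(178), array([166. ,  35.5]), array([46.,  3.]), 0.0), (array([109.7,  95.2]), np.int32(181), array([104.3,  96.3]), array([ 6.9, 40.3]), 84.8)]
s blue []
red [(array([323.2,  95. ]), np.int32(64), array([324.2,  95.1]), array([13. ,  6.7]), 51.3), (array([267.7, 115.7]), np.int32(825), array([263.5, 112.7]), array([20.8, 71.4]), 84.0), (array([221.9, 122.8]), np.int32(44), array([222.2, 122.6]), array([ 8.9, 11.4]), 71.6), (array([321.7, 137.2]), np.int32(46), array([322.1, 137.2]), array([11.6,  4.4]), 53.1), (array([154.4, 202.4]), np.int32(1267), array([156.2, 197.2]), array([41.1, 79.2]), 35.4), (array([382.5, 389.4]), np.int32(183), array([381. , 385.9]), array([ 9.2, 34. ]), 2.3)]
wing top rect ((0.767833948135376, -0.06628837436437607), (0.5867322683334351, 0.05726270377635956), 2.305100917816162)
(374, 748, 3)
```

View pics/b.png

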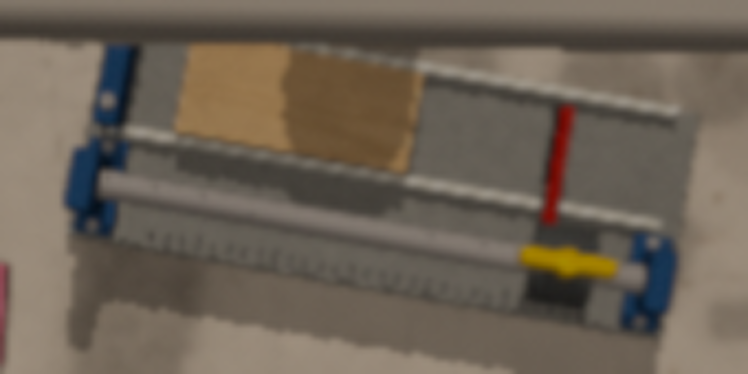

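Candidates: the tan board in the jig lane, top view about (220,213), and the pink look-alike on the bench at (130,261). The tan one is the pine_board, and the crop confirms it lies in the lane. The yellow wing on the collar is at (284,249), the red plate at about (282,227), and the fence on the left (+y). The wing triangulates to z=0.111, which matches the text. I'll move above it.

Emit:
jog_arm --rows '[[[0.0303, 0.0337, 0, 0], [0.0303, 0.0337, 0, 0], [0.0303, 0.0337, 0, 0], [0.0303, 0.0337, 0, 0], [0.0303, 0.0337, 0, 0], [0.0303, 0.0337, 0, 0], [0.0303, 0.0337, 0, 0], [0.0303, 0.0337, 0, 0], [0.0303, 0.0337, 0, 0], [0.0303, 0.0337, 0, 0], [0.0303, 0.0337, 0, 0], [0.0303, 0.0337, 0, 0], [0.0303, 0.0337, 0, 0], [0.0303, 0.0337, 0, 0], [0.0303, 0.0337, 0, 0], [0.0303, 0.0337, 0, 0]]]' --claw 1

```text
time_s: 2.15
tcp_pos: [0.4864, -0.0793, 0.2921]
ee_rot: [[0.945, -0.328, -0.0], [-0.328, -0.945, 0.0], [-0.0, -0.0, -1.0]]
wrist_force: [0.5, 0.7, 0.8]
gripper_width: 0.999
gripper_force: 0.0
```

Emit:
jog_arm --rows '[[[0, 0, 0, 0.177], [0, 0, 0, 0.177], [0, 0, 0, 0.177], [0, 0, 0, 0.177], [0, 0, 0, 0.177], [0, 0, 0, 0.177], [0, 0, 0, 0.177], [0, 0, 0, 0.177], [0, 0, 0, 0]]]'

```text
time_s: 3.28
tcp_pos: [0.4859, -0.0778, 0.292]
ee_rot: [[-0.176, -0.984, -0.001], [-0.984, 0.176, 0.0], [0.0, 0.001, -1.0]]
wrist_force: [1.1, 0.2, 0.2]
gripper_width: 0.999
gripper_force: 0.0
```

```bash
cat > look.py <<'E'
import sys; from h import *
s=sense(); m=camera_model("wrist"); im=capture("wrist"); cv2.imwrite(f"pics/{sys.argv[1]}.png",im[:,:,::-1])
R=np.array(s["ee_rot"]); p=np.array(s["tcp_pos"])
print(s["time_s"],p.round(4),R.round(3).tolist(),np.round(s["joints"],1),np.round(s["wrist_force"],1),s["gripper_width"],np.round(m["eye"],3))
k=cv2.inRange(cv2.cvtColor(im,cv2.COLOR_RGB2HSV),(20,130,70),(34,255,255))
n,l,st,c=cv2.connectedComponentsWithStats(k)
for i in range(1,n):
    if st[i,4]>300:
        q=np.argwhere(l==i)[:,::-1]; w=np.array([plane(m,a,b,.124)[:2] for a,b in q],np.float32)
        r=cv2.minAreaRect(w); print("px",c[i].round(1),st[i,4],"rect",np.round(r[0],4),np.round(r[1],4),round(r[2],1),"cov dir",np.degrees(np.arctan2(*np.linalg.svd(w-w.mean(0),full_matrices=False)[2][0])).round(1), "tool-xy off",(R.T@np.r_[np.array(r[0])-p[:2],0]).round(4))
E
python3 look.py c
```

```text
3.275 [ 0.4859 -0.0778  0.292 ] [[-0.176, -0.984, -0.001], [-0.984, 0.176, 0.0], [0.0, 0.001, -1.0]] [  9.8   9.  -17.7  -0.  -63.3 -20. ] [1.1 0.2 0.2] 0.998567502989517 [ 0.472 -0.151  0.386]
px [282.8 199.5] 1069 rect [ 0.4848 -0.0797] [0.0612 0.0166] 79.4 cov dir 7.9 tool-xy off [0.002  0.0007 0.    ]
```

View pics/c.png

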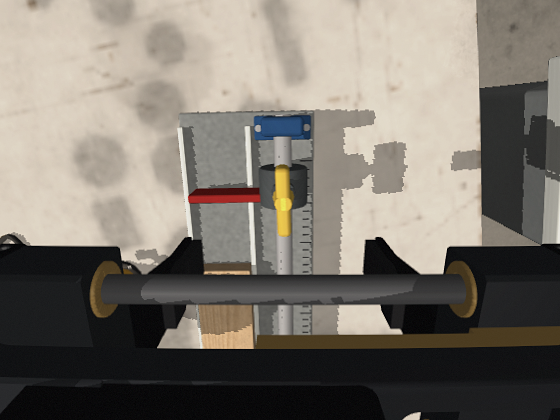

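The wing is at pixel (283,200), upright under the gripper, with the collar and red plate beside it. The offset is under 2 mm, so I'll descend and grip.

Emit:
jog_arm --rows '[[[0.001, 0.0005, 0.016, 0], [0, 0, 0.016, 0], [0, 0, 0.016, 0], [0, 0, 0.016, 0], [0, 0, 0.016, 0], [0, 0, 0.016, 0], [0, 0, 0.016, 0], [0, 0, 0.016, 0], [0, 0, 0, 0], [0, 0, 0, 0]]]'

```text
time_s: 4.58
tcp_pos: [0.4859, -0.0787, 0.1648]
ee_rot: [[-0.177, -0.984, 0.001], [-0.984, 0.177, -0.0], [-0.0, -0.001, -1.0]]
wrist_force: [0.1, -0.2, -0.0]
gripper_width: 1.0
gripper_force: 0.0
```

Emit:
jog_arm --rows '[[[0, 0, 0, 0], [0, 0, 0, 0], [0, 0, 0, 0], [0, 0, 0, 0], [0, 0, 0, 0], [0, 0, 0, 0]]]' --claw 0

```text
time_s: 5.32
tcp_pos: [0.4855, -0.0787, 0.1642]
ee_rot: [[-0.178, -0.984, -0.0], [-0.984, 0.178, -0.0], [0.0, 0.0, -1.0]]
wrist_force: [-0.4, 0.0, -0.7]
gripper_width: 0.398
gripper_force: 0.0
```

Fingers are still closing, so I'll wait.

Emit:
jog_arm --rows '[[[0, 0, 0, 0], [0, 0, 0, 0], [0, 0, 0, 0], [0, 0, 0, 0], [0, 0, 0, 0], [0, 0, 0, 0]]]'

```text
time_s: 6.08
tcp_pos: [0.4858, -0.0787, 0.1643]
ee_rot: [[-0.178, -0.984, 0.001], [-0.984, 0.178, -0.0], [-0.0, -0.001, -1.0]]
wrist_force: [1.6, -1.3, -1.5]
gripper_width: 0.139
gripper_force: 30.0
```

Emit:
jog_arm --rows '[[[0, 0, 0, -0.1], [0, 0, 0, -0.1], [0, 0, 0, -0.1], [0, 0, 0, -0.1], [0, 0, 0, -0.1], [0, 0, 0, -0.1], [0, 0, 0, -0.1], [0, 0, 0, -0.1], [0, 0, 0, -0.1], [0, 0, 0, -0.1], [0, 0, 0, -0.1], [0, 0, 0, -0.1], [0, 0, 0, 0], [0, 0, 0, 0]]]'

```text
time_s: 7.82
tcp_pos: [0.4855, -0.0788, 0.1641]
ee_rot: [[0.852, -0.524, -0.0], [-0.524, -0.852, -0.0], [0.0, 0.0, -1.0]]
wrist_force: [2.2, -2.1, -4.2]
gripper_width: 0.136
gripper_force: 30.0
```

```bash
python3 look.py d; python3 - <<'E'
from h import *
T=camera_model("top"); im=capture("top")
print(blobs(im,(20,120,90),(34,255,255),30))
a=cv2.resize(im[190:275,155:325],None,fx=4.4,fy=4.4,interpolation=cv2.INTER_CUBIC)
w=cv2.imread("pics/d.png")[:,:,::-1]
cv2.imwrite("pics/e.png",np.vstack([cv2.resize(a,(560,280)),cv2.resize(w[:320],(560,320))])[:,:,::-1])
E
```

```text
7.825 [ 0.4855 -0.0788  0.1641] [[0.852, -0.524, -0.0], [-0.524, -0.852, -0.0], [0.0, 0.0, -1.0]] [  9.7  17.3 -27.9   0.  -44.8  48.7] [ 2.2 -2.1 -4.2] 0.13623031417622491 [ 0.549 -0.117  0.258]
px [282.7 241.6] 1780 rect [ 0.5021 -0.0882] [0.0123 0.0324] 60.0 cov dir -59.4 tool-xy off [ 0.0191 -0.0007  0.    ]
px [283.5 318.7] 676 rect [ 0.4676 -0.0675] [0.011  0.0161] 58.4 cov dir -58.5 tool-xy off [-0.0211 -0.0002 -0.    ]
[(array([436.6, 163. ]), np.int32(56), array([436.3, 163.1]), array([21.,  5.]), 66.0), (array([408.8, 161.7]), np.int32(68), array([409. , 162.5]), array([ 5., 16.]), 90.0), (array([553.3, 209.3]), np.int32(32), array([554., 210.]), array([ 4., 10.]), 90.0)]
```

View pics/e.png

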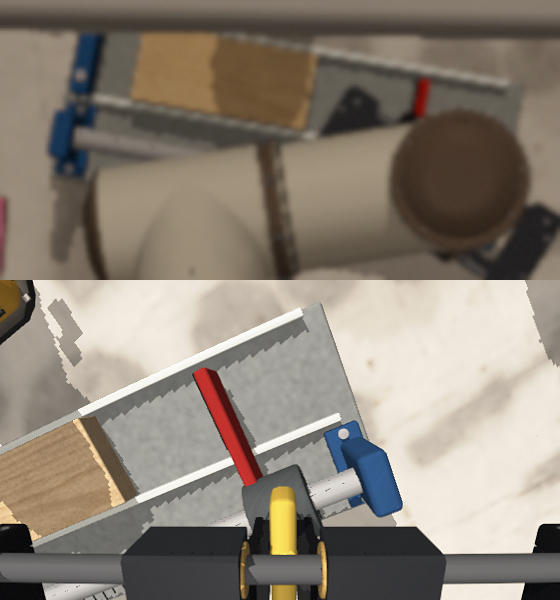

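Top crop: the wing is hidden under the wrist. Wrist view: the wing at (283,242) turned with the gripper, about 70° from the bar, so the screw is about 1.2 rad and loose. Next I'll work out the travel and bar direction.

```bash
python3 - <<'E'
from h import *
T=camera_model("top")
a,b=plane(T,173.7,230.5,.075),plane(T,302.7,253.9,.075); u=(a-b)[:2]; L=np.linalg.norm(u); u/=L
print("len",L,"u",u,np.degrees(np.arctan2(u[0],u[1]))); mid=(a+b)[:2]/2
print("mid",mid); s=sense(); R=np.array(s["ee_rot"]); p=np.array(s["tcp_pos"])
d=-(p[:2]-mid)@u; print("travel",d,"lateral",np.cross(u,p[:2]-mid),"u in tool",(R.T@np.r_[u,0]).round(4))
m=camera_model("wrist"); im=cv2.imread("pics/d.png")
# board near end corners seen in wrist view (bottom part starts at row 280, scale 1): (78,140)/(134,218) top edge z=.034 ; bar line
for q in((79,140),(135,219)): w=plane(m,*q,.034); print(w, (w[:2]-mid)@u)
for q in((195,93),(247,204)): w=plane(m,*q,.045); print("plate",w,(w[:2]-mid)@u)
for q in((80,131),(300,32)): print("strip",plane(m,*q,.02))
E
```

```text
len 0.354453543441416 u [0.16457962 0.9863638 ] 9.472814638434807
mid [0.50371703 0.04331102]
travel 0.12334975835441078 lateral -0.002092917460310196 u in tool [-0.376  -0.9266  0.    ]
[0.60656854 0.01128451 0.034     ] -0.014662523893507196
[0.54136728 0.01372572 0.034     ] -0.022985400478132335
plate [ 0.58705501 -0.07639211  0.045     ] -0.1043550932307897
plate [ 0.51017139 -0.06469497  0.045     ] -0.10547094178064455
strip [0.61468879 0.01443232 0.02      ]
strip [ 0.58654784 -0.15342283  0.02      ]<stdin>:6: DeprecationWarning: Arrays of 2-dimensional vectors are deprecated. Use arrays of 3-dimensional vectors instead. (deprecated in NumPy 2.0)
```

Emit:
jog_arm --rows '[[[-0.0038, -0.0093, 0, 0], [-0.0038, -0.0093, 0, 0], [-0.0038, -0.0093, 0, 0], [-0.0038, -0.0093, 0, 0], [-0.0038, -0.0093, 0, 0], [-0.0038, -0.0093, 0, 0], [-0.0038, -0.0093, 0, 0], [0, 0, 0, 0]]]'

```text
time_s: 8.93
tcp_pos: [0.4969, -0.0082, 0.1641]
ee_rot: [[0.853, -0.522, 0.0], [-0.522, -0.853, 0.001], [-0.0, -0.001, -1.0]]
wrist_force: [2.9, 1.3, -7.0]
gripper_width: 0.134
gripper_force: 30.0
```

Emit:
jog_arm --rows '[[[-0.0038, -0.0093, 0, 0], [-0.0038, -0.0093, 0, 0], [-0.0038, -0.0093, 0, 0], [-0.0038, -0.0093, 0, 0], [0, 0, 0, 0], [0, 0, 0, 0]]]'

```text
time_s: 9.68
tcp_pos: [0.5032, 0.0307, 0.1642]
ee_rot: [[0.853, -0.523, 0.0], [-0.523, -0.853, 0.001], [-0.0, -0.001, -1.0]]
wrist_force: [3.7, 1.4, -7.0]
gripper_width: 0.135
gripper_force: 30.0
```

Emit:
jog_arm --rows '[[[-0.0011, -0.0028, 0, 0], [-0.0011, -0.0028, 0, 0], [0, 0, 0, 0], [0, 0, 0, 0]]]'

```text
time_s: 10.18
tcp_pos: [0.5041, 0.0361, 0.1642]
ee_rot: [[0.853, -0.523, -0.001], [-0.523, -0.853, -0.0], [-0.0, 0.0, -1.0]]
wrist_force: [4.4, -2.5, -6.3]
gripper_width: 0.135
gripper_force: 30.0
```

Emit:
jog_arm --rows '[[[-0.0008, -0.0019, 0, 0], [-0.0008, -0.0019, 0, 0], [0, 0, 0, 0], [0, 0, 0, 0]]]'

```text
time_s: 10.68
tcp_pos: [0.5047, 0.0401, 0.1641]
ee_rot: [[0.853, -0.523, -0.001], [-0.523, -0.853, -0.001], [-0.0, 0.001, -1.0]]
wrist_force: [4.3, -3.9, -8.5]
gripper_width: 0.134
gripper_force: 30.0
```

```bash
python3 look.py f; python3 - <<'E'
from h import *
im=capture("top")
cv2.imwrite("pics/g.png",cv2.resize(im[190:275,155:325],None,fx=4.4,fy=4.4,interpolation=cv2.INTER_CUBIC)[:,:,::-1])
E
```

```text
10.675 [0.5047 0.0401 0.1641] [[0.853, -0.523, -0.001], [-0.523, -0.853, -0.001], [-0.0, 0.001, -1.0]] [ 23.   18.5 -25.9   0.  -45.6  35.5] [ 4.3 -3.9 -8.5] 0.13371171707917723 [0.568 0.002 0.258]
px [282.9 241.6] 1769 rect [0.5211 0.0303] [0.0123 0.0322] 58.5 cov dir -59.2 tool-xy off [ 0.0191 -0.0002 -0.    ]
px [283.5 318.7] 673 rect [0.4868 0.0513] [0.011  0.0161] 58.5 cov dir -59.2 tool-xy off [-0.0212 -0.0002  0.    ]
```

View pics/f.png

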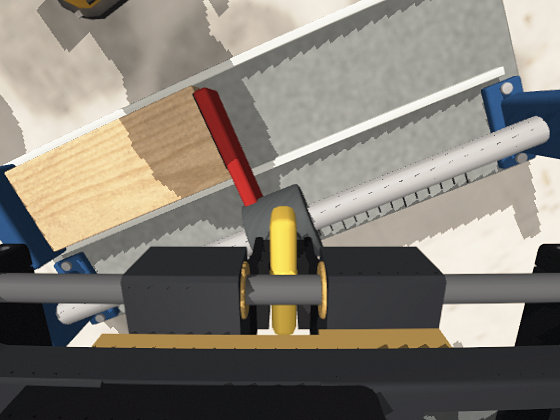

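The red plate touches the board (200,120) and the far end is near the fence (30,210). I'll creep on until force builds.

Emit:
jog_arm --rows '[[[-0.0008, -0.0019, 0, 0], [-0.0004, -0.0009, 0, 0], [0, 0, 0, 0], [0, 0, 0, 0]]]'

```text
time_s: 11.28
tcp_pos: [0.5048, 0.0408, 0.1641]
ee_rot: [[0.853, -0.522, -0.003], [-0.522, -0.853, -0.005], [-0.0, 0.006, -1.0]]
wrist_force: [4.6, -14.6, -7.9]
gripper_width: 0.137
gripper_force: 30.0
```

Emit:
jog_arm --rows '[[[-0.0008, -0.0019, 0, 0], [0, 0, 0, 0], [0, 0, 0, 0]]]'

```text
time_s: 11.65
tcp_pos: [0.5048, 0.0413, 0.1641]
ee_rot: [[0.853, -0.522, -0.004], [-0.522, -0.853, -0.007], [0.0, 0.009, -1.0]]
wrist_force: [6.2, -21.6, -7.4]
gripper_width: 0.137
gripper_force: 30.0
```

The board is home: about 21 N of push and the TCP has stalled. I'll tighten now with the push still on.

Emit:
jog_arm --rows '[[[0, 0, 0, 0.1], [0, 0, 0, 0.1], [0, 0, 0, 0.1], [0, 0, 0, 0.1], [0, 0, 0, 0.1], [0, 0, 0, 0.1], [0, 0, 0, 0.1], [0, 0, 0, 0.1], [0, 0, 0, 0.1], [0, 0, 0, 0.1], [0, 0, 0, 0.1], [0, 0, 0, 0.1], [0, 0, 0, 0.03], [0, 0, 0, 0], [0, 0, 0, 0]]]'

```text
time_s: 13.52
tcp_pos: [0.5051, 0.0416, 0.1643]
ee_rot: [[-0.205, -0.979, -0.003], [-0.979, 0.205, -0.007], [0.008, 0.002, -1.0]]
wrist_force: [7.0, -20.1, -7.1]
gripper_width: 0.139
gripper_force: 30.0
```

```bash
python3 look.py i; python3 -c "
from station import *; print(sense()['moment'])"
```

```text
13.525 [0.5051 0.0416 0.1643] [[-0.205, -0.979, -0.003], [-0.979, 0.205, -0.007], [0.008, 0.002, -1.0]] [ 23.2  18.6 -25.9   0.4 -45.8 -35.4] [  7.  -20.1  -7.1] 0.1385170146873961 [ 0.489 -0.03   0.259]
px [281.1 241.1] 1830 rect [0.5009 0.0224] [0.0329 0.0128] 80.2 cov dir 9.0 tool-xy off [0.0197 0.0002 0.0002]
px [284.8 317.9] 652 rect [0.5075 0.0617] [0.0157 0.0116] 80.8 cov dir 9.8 tool-xy off [-0.0202  0.0018 -0.0002]
[-5.72480698 -2.17489836  0.55989505]
```

View pics/i.png

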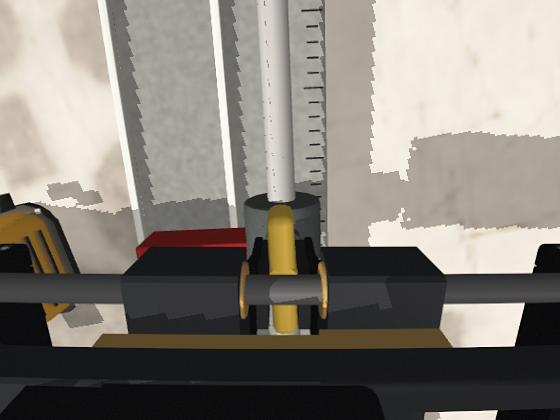

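The wing at (282,242) is in line with the bar (about 9.4° against 9.5°), so the screw is tight. I'll relax the push, release and rise.

Emit:
jog_arm --rows '[[[0.003, 0, 0, 0], [0, 0, 0, 0]]]'

```text
time_s: 13.82
tcp_pos: [0.505, 0.0409, 0.1644]
ee_rot: [[-0.205, -0.979, -0.001], [-0.979, 0.205, -0.003], [0.003, 0.0, -1.0]]
wrist_force: [5.3, -10.5, -8.5]
gripper_width: 0.142
gripper_force: 30.0
```

Emit:
jog_arm --rows '[[[0, 0, 0, 0], [0, 0, 0, 0], [0, 0, 0, 0], [0, 0, 0, 0], [0, 0, 0, 0], [0, 0, 0, 0], [0, 0, 0, 0], [0, 0, 0, 0]]]' --claw 1

```text
time_s: 14.82
tcp_pos: [0.5051, 0.0425, 0.1642]
ee_rot: [[-0.208, -0.978, -0.0], [-0.978, 0.208, -0.0], [0.0, 0.0, -1.0]]
wrist_force: [0.2, 0.8, -0.4]
gripper_width: 0.953
gripper_force: 0.0
```

Emit:
jog_arm --rows '[[[0, 0, -0.015, 0], [0, 0, -0.03, 0], [0, 0, -0.03, 0], [0, 0, -0.03, 0], [0, 0, -0.03, 0], [0.03, 0, -0.02, 0], [0.03, 0, 0, 0], [0.03, 0, 0, 0], [0, 0, 0, 0], [0, 0, 0, 0]]]'

```text
time_s: 16.08
tcp_pos: [0.4865, -0.0454, 0.32]
ee_rot: [[-0.208, -0.978, 0.001], [-0.978, 0.208, 0.0], [-0.001, -0.001, -1.0]]
wrist_force: [-0.1, 0.4, -0.2]
gripper_width: 0.997
gripper_force: 0.0
```

```bash
python3 look.py j
```

```text
16.075 [ 0.4865 -0.0454  0.32  ] [[-0.208, -0.978, 0.001], [-0.978, 0.208, 0.0], [-0.001, -0.001, -1.0]] [ 13.8   7.4 -15.5   0.  -67.  -25.7] [-0.1  0.4 -0.2] 0.9973342070991992 [ 0.47  -0.118  0.414]
px [282.1 261.6] 386 rect [0.5    0.0179] [0.0297 0.0167] 78.1 cov dir 8.3 tool-xy off [-0.0647 -0.      0.    ]
```

View pics/j.png

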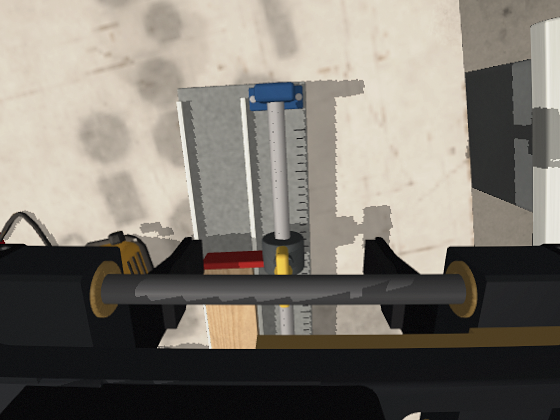

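The red plate (235,259) sits on the board end, and the wing (282,262) is along the bar. One check of the fence side from the top camera.

```bash
python3 - <<'E'
from h import *
im=capture("top")
cv2.imwrite("pics/k.png",cv2.resize(im[190:275,155:325],None,fx=4.4,fy=4.4,interpolation=cv2.INTER_CUBIC)[:,:,::-1])
E
```

```text
(no output)
```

View pics/k.png

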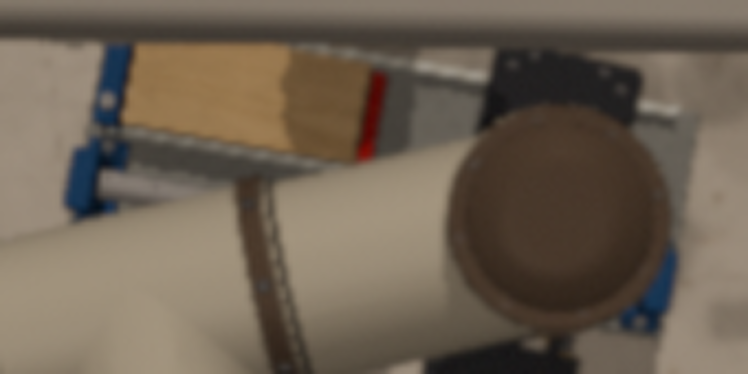

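The board meets the blue fence at (127,85) and the red plate at (370,115), with no visible gap. Handing in.

```bash
python3 -c "
from station import *; print(finish_job())"
```

```text
the job is handed in; nothing more can be done
None
```

The job is handed in: the collar was slid until the board was pushed home against the fence, and the screw was tightened again. In the last pictures there was no visible gap at either end of the board, but `finish_job()` returned no verdict.

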